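Zero the thickness gauge and load its feed lane

TASK

Set up the thickness-checking gauge for this batch: take the setting paddle from its tray, push it up the lane until its round head is fully home in the V under the plunger, turn the dial's bezel until the red zero mark stands at the needle, then draw the paddle out and lay it back flat in its tray. Then feed all the round orange-faced blanks into the lane one behind another, closed up nose to tail, with the first fully home in the V under the plunger. Leave the gauge zeroed and the glue, the tape measure and the clamp where they are.

Things in the scene. Friction and masses are not known exactly. Their poses are not given: they have to be found in the camera images.
- gauge: thickness-checking jig, fixed to the bench: a grey board 466 x 130 x 12 mm; origin on the bench below the plunger, +x the feed direction (mouth to V), board from x = -351 to +115 mm. Behind the V a dark post (x 77 to 107 mm, 68 mm high) carries an arm 24 mm wide, 52 to 66 mm above the bench, out to x = -14 mm, with the gauge case (50 mm across, 72 to 93 mm high) and bezel over x = 0
- nest (a point): on the lane floor (board top, 12 mm above the bench): where the centre of a 56 mm round head or blank is when fully home in the 90 degree V stop (14 mm high), under the plunger. Axes as the jig: x feed direction, y across, z up. Two beech fences 8 mm high, 16 mm wide leave a straight lane 60 mm wide from x = -256 mm up to the V, open from above except under the gauge
- apron (a point): on the board's top just before the flared mouth, on the lane's centre line, 318 mm before the nest: room to set a part down before pushing it in. The 8 mm high rails narrow from 104 mm apart (301 mm before the nest) to 60 mm (256 mm before it)
- plunger (a joint): lift of the gauge's spring plunger (m): 0 with nothing under it (its round tip of 10 mm radius hangs 16 mm above the lane floor), 0.002 with an 18 mm thick part under it; it presses with about 0.5 to 1 N and rides up over the edge of a part pushed in
- needle (a joint): needle angle (rad), geared to the plunger at 10 mm per turn: 0 with nothing under the plunger (then it points along the jig's +x), growing clockwise seen from above; 1.26 with an 18 mm part under it
- bezel (a joint): angle of the dial bezel (rad), clockwise from above positive, turns either way; equals the needle angle (or a turn off) when zeroed. Black knurled rim 56 mm across, 12 mm high, 94 to 106 mm above the bench, with a white dial; 0.04 N m holds it where it is left. Grip it across the rim from above; fingertips may go down to 70 mm above the bench beside it
- bezel_centre (a point): centre of the bezel, on its axis at mid-height, 100 mm above the bench, straight above the nest
- bezel_zero (a point): the red zero mark of the dial, taken 20 mm from the dial's axis; it turns with the bezel
- needle_tip (a point): the black needle's tip, 20 mm from the dial's axis and level with the zero mark
- tray: blue tray with grey lining for the setting paddle, fixed to the bench, open on top: 180 (x) x 110 (y) x 20 mm, walls and floor 5 mm thick; origin at the centre of its underside. The paddle lies along its x, head to +x, centred: the head's centre about 45 mm from the tray's centre
- paddle: setting paddle, 120 g: a round aluminium head 56 mm across and 18 mm thick with a tail to its -x; origin at the centre of the head's underside. The tail is a thin neck and a black grip bar 16 mm wide, 70 mm long, 22 mm high, its underside level with the head's, from x = -48 to -118 mm (the tail's end)
- paddle_grip (a point): middle of the paddle's black grip bar, 83 mm from the head's centre and 13 mm above the paddle's underside; x along the bar towards the head
- blank1: round birch-plywood blank with an orange face, 56 mm across and 18 mm thick, 32 g, lying flat on the bench at the start (may be absent); origin at the centre of its underside
- blank2: round birch-plywood blank with an orange face, 56 mm across and 18 mm thick, 32 g, lying flat on the bench at the start (may be absent); origin at the centre of its underside
- blank3: round birch-plywood blank with an orange face, 56 mm across and 18 mm thick, 32 g, lying flat on the bench at the start (may be absent); origin at the centre of its underside
- blank4: round birch-plywood blank with an orange face, 56 mm across and 18 mm thick, 32 g, lying flat on the bench at the start (may be absent); origin at the centre of its underside
- blank5: round birch-plywood blank with an orange face, 56 mm across and 18 mm thick, 32 g, lying flat on the bench at the start (may be absent); origin at the centre of its underside
- glue: standing yellow glue bottle, 54 mm across, 150 mm tall, a bystander; origin at the centre of its underside
- tape_measure: yellow and black tape measure, 70 x 34 x 62 mm, a bystander; origin at the centre of its underside
- clamp: black and orange bar clamp lying on the bench, bar 260 mm along its x, about 190 mm across and 26 mm high, a bystander; origin at the middle of the bar, on the bench

How it is judged:
By the outcome, as a careful person would: the job done as asked, in the order asked, and still so for the second after the job is handed in, with the robot touching nothing.
Of blank1, blank2, blank3, blank4, blank5 only 3 to 5 are there at a start; the rules pass over those that are not, and their reading is None.
At some moment in a run one of blank1, blank2, blank3, blank4, blank5 may be knocked a few centimetres aside while the robot is not near it.
Once in a run the grip may slacken for a moment while it holds something.
It also fails if it takes over 210 s, if anything falls off the work surface, if the arm or the gripper's body presses on something with over 40 N, if the wrist force passes 120 N, or if a joint passes its speed limit or range.

ROBOT

A 7-joint arm with a two-finger parallel gripper is mounted at the origin on the work surface. World frame = base frame: x ahead of the robot, y to its left, z up, the work surface at z = 0. Lengths are in m, angles in rad, forces in N, time in s.
With the tool pointing down it reaches from about 0.4 to 0.925 m from the base axis. Payload 5.6 kg.
Tool frame: the origin (TCP) lies at the very end of the fingers, on their centre line; the grasp point (between the pads) lies 19 mm behind it; z points along the fingers, x is the direction in which the jaws open and shut, and the axes are right-handed (so a half turn about z gives the same grasp; the last joint's range is limited). The gripper opens to 85 mm and grips with 20 to 120 N. Pads are 22 mm wide; open, the fingers measure 114 mm over their backs; the gripper's body (76 mm by 85 mm) begins 54 mm behind the grasp point. The pads swing forward as they close: fully open they stand 13 mm farther back than shut.
Start: joints at [-1.187, 0.468, -0.012, 1.603, 0.006, 1.071, -0.056], TCP at [0.269, 0.592, 0.231] pointing down, gripper open.
Joint ranges: [-2.53, 2.53], [-0.31, 2.02], [-1.57, 1.55], [0.28, 2.44], [-1.29, 4.43], [0.15, 1.84], [-2.92, 2.92]. Speed limits (rad/s): [2.57, 2.57, 3.14, 3.14, 3.14, 3.14, 3.14].

INTERFACE

Orientations are given as a unit quaternion [w, x, y, z].
In Python, from workcell import arm gives the robot as it stands.
- The arm moves only by the shell command python3 -m inch 'ROWS' [FORCE]. ROWS is JSON, a list of rows, each a list of 5 numbers: the shift along the world's x, y, z in m, then the turn about the world's z in rad, then the opening, from -1 (shut) to 1 (fully open). A call has 1 to 20 rows; each row is the pose to reach, as a shift and turn from the pose commanded when the call began; what a row does not reach only later rows make up. A row lasts 1/10 s, in which the tool goes at most 50 mm and 8.59 degrees, less where a joint would pass 70% of its speed; a pose out of reach is approached as far as the arm can. A call with a gripper value outside its range is refused whole. The fingers move at their own pace and stop on an object; FORCE is the grip in N (left out, the last holds). Time passes only in rows, so rows that repeat a pose let the fingers close. It gives the time, the measured TCP pose, the force and the opening at its end, in the units of the state.
- arm.state(): the state, without advancing time (a new reading comes with each control period).
- arm.capture(name): name is "side" or "top" or "wrist"; returns a dict with "img" (480x640x3 uint8, red, green, blue), "camera_matrix" (3x3 intrinsics, pixels), "k1" (the pictures are not rectified: a ray, as slopes to the right and down, at radius r is drawn at 1 + k1 r^2 times it, then the intrinsics apply), "R" (3x3) and "t" (3): a world point X has camera coordinates R X + t. Camera axes: x right, y down, z forward; pixel columns grow to the right and rows downward; lengths in m; the calibration is good to about 2 mm. A picture is of the moment at which its call begins. There is no depth.
- arm.close_job(): hands the job in, once; it reports no verdict.
The state is a dict: "time_s": time; "joints": joint angles; "qvel": joint speeds; "effort": joint torques, N m; "eef_pos": TCP position; "eef_rot": TCP orientation; "ft_force": force on the tool from outside, world axes, zero at the start; "ft_torque": the same for the moment, N m; "grip_width": finger opening in m.
Only numpy, scipy, OpenCV 4.12 (cv2) and the standard library are available. Lean on these libraries where they do the work, as an engineer would, in place of code of your own. Each camera call takes 0.05 s, during which the arm holds its last target. There are 200 camera calls.

## Working session

There is one attempt and no reset: what is moved stays moved. The work goes in short steps, Python scripts to look and compute and a shell command to move; the robot and the scene stay as the last step left them, time stands still between calls to the robot, and variables do not carry over. Pictures are saved under pics/ and viewed, about 12 in all and at most 16, crops included, and the job is handed in when it is done.

```bash
ls; mkdir -p pics; cat > h.py <<'E'
import numpy as np, cv2
from workcell import arm
def snap(cam,name=None,crop=None,scale=1):
    c=arm.capture(cam); c['img']=np.asarray(c['img'])
    if name:
        im=c['img'][:,:,::-1]
        if crop: x0,y0,x1,y1=crop; im=im[y0:y1,x0:x1]
        if scale!=1: im=cv2.resize(im,None,fx=scale,fy=scale,interpolation=cv2.INTER_CUBIC)
        cv2.imwrite('pics/'+name+'.png',im)
    return c
def back(c,px,z):
    K=np.array(c['camera_matrix'],float);R=np.array(c['R']);t=np.array(c['t'])
    px=np.atleast_2d(np.array(px,float)); out=[]
    z=np.broadcast_to(z,(len(px),))
    for (u,v),zz in zip(px,z):
        d=np.array([(u-K[0,2])/K[0,0],(v-K[1,2])/K[1,1]]);s=d.copy()
        for _ in range(30): s=d/(1+c['k1']*(s@s))
        r=R.T@np.array([s[0],s[1],1]);o=-R.T@t
        out.append(o+r*(zz-o[2])/r[2])
    return np.array(out)
def proj(c,X):
    K=np.array(c['camera_matrix'],float);R=np.array(c['R']);t=np.array(c['t'])
    P=np.atleast_2d(X)@R.T+t; s=P[:,:2]/P[:,2:]; s=s*(1+c['k1']*(s**2).sum(1,keepdims=True))
    return s*[K[0,0],K[1,1]]+[K[0,2],K[1,2]]
E
python3 - <<'E'
from h import *
c=snap('top','top1');d=snap('side','side1')
for k in (c,d): print(k['camera_matrix'],k['k1'],-np.array(k['R']).T@k['t'])
print(arm.state())
E
```

```text
pics
[[545.34089401   0.         322.81166059]
 [  0.         545.34089401 226.30606868]
 [  0.           0.           1.        ]] -0.1378342627603971 [ 0.42183138 -0.07030816  1.21954303]
[[599.86844469   0.         313.399552  ]
 [  0.         599.86844469 235.88156672]
 [  0.           0.           1.        ]] -0.05952058148696342 [ 0.04085458 -0.98029488  0.75669697]
{'time_s': 0.1, 'joints': array([-1.18700706,  0.46831783, -0.01161708,  1.60351755,  0.00597367,
        1.07138907, -0.05628511]), 'qvel': array([ 0.00012601, -0.00261219, -0.00093126, -0.00130071,  0.00031214,
       -0.00186347, -0.00057155]), 'effort': array([ 1.04762843e-03, -5.33525670e+01,  2.18332530e-02, -2.51965928e+01,
        1.15452509e-02,  4.30588363e-03,  5.97678962e-06]), 'eef_pos': array([0.26890846, 0.59122529, 0.23042073]), 'eef_rot': array([ 4.67638582e-04,  8.40831255e-01,  5.41296742e-01, -6.47289758e-04]), 'ft_force': array([ 0.26999175, -0.03538091, -0.09415794]), 'ft_torque': array([ 0.01501641, -0.01724885,  0.03571653]), 'grip_width': 0.08552236468924047}
```

View pics/top1.png

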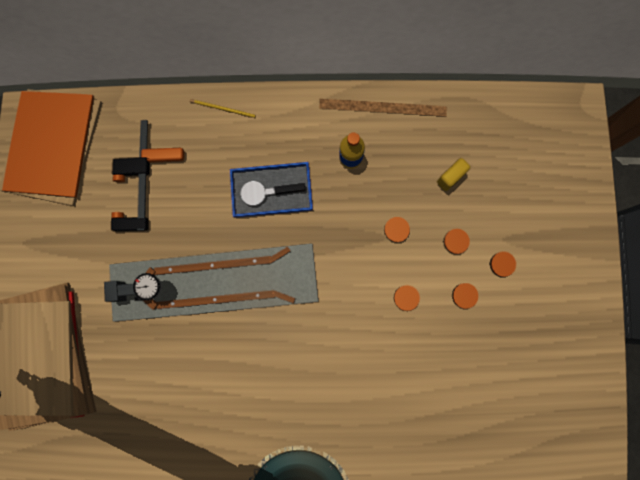

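View pics/side1.png

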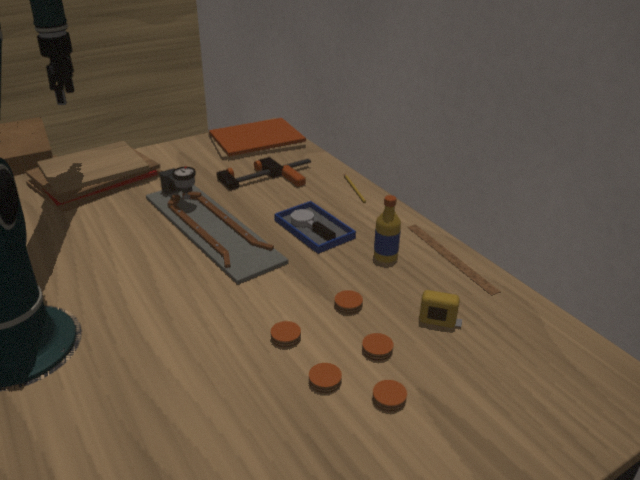

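```bash
python3 - <<'E'
from h import *
c=snap('top','top2',(90,150,330,330),3.2)
im=c['img'].astype(int); r,g,b=im[...,0],im[...,1],im[...,2]
m=((r>130)&(g<110)&(b<70)).astype(np.uint8)
n,l,s,cen=cv2.connectedComponentsWithStats(m)
for i in range(1,n):
    if s[i,4]>200 and cen[i][0]>250: print('orange',cen[i],s[i,4],back(c,cen[i],.018)[0].round(4))
m=((r-b<20)&(r>140)).astype(np.uint8); m[:160]=0; m[260:]=0
n,l,s,cen=cv2.connectedComponentsWithStats(m)
for i in range(1,n):
    if s[i,4]>60: print('white',cen[i],s[i],back(c,cen[i],.023)[0].round(4))
pts=[(317,301),(313,244),(109,264),(114,320)]
print('board',back(c,pts,.012).round(4))
t=[(229.5,168),(309,163.5),(312.5,210),(235,217)]
print('tray',back(c,t,.02).round(4))
print('dial',back(c,(147,286.5),.106).round(4),'bottle',back(c,(352,155),0.).round(4),'tape',back(c,(455,175),.06).round(3))
E
```

```text
orange [396.9        228.77755102] 490 [ 0.5879 -0.2214  0.018 ]
orange [457.02222222 240.30505051] 495 [ 0.5606 -0.3555  0.018 ]
orange [503.7375 263.35  ] 480 [ 0.5077 -0.4595  0.018 ]
orange [465.75403226 295.32459677] 496 [ 0.4383 -0.3705  0.018 ]
orange [406.52793834 297.91907514] 519 [ 0.4346 -0.2388  0.018 ]
white [254.02941176 192.38627451] [241 181  33  24 510] [0.6729 0.0974 0.023 ]
board [[ 0.4301 -0.0423  0.012 ]
 [ 0.5563 -0.0342  0.012 ]
 [ 0.5139  0.4314  0.012 ]
 [ 0.3875  0.4152  0.012 ]]
tray [[ 0.7309  0.1548  0.02  ]
 [ 0.7388 -0.0263  0.02  ]
 [ 0.6318 -0.0338  0.02  ]
 [ 0.6178  0.1401  0.02  ]]
dial [[0.4599 0.308  0.106 ]] bottle [[ 0.7633 -0.1249  0.    ]] tape [[ 0.7   -0.348  0.06 ]]
```

View pics/top2.png

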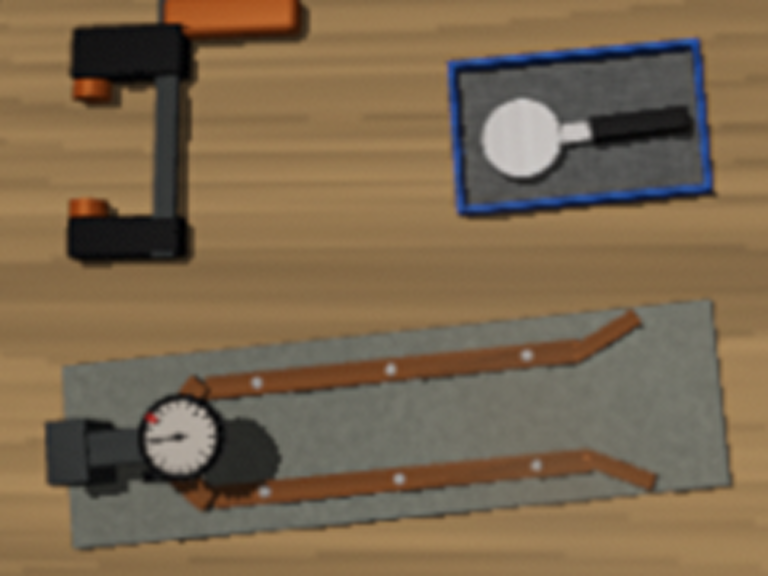

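```bash
python3 - <<'E'
from h import *
c=snap('top'); f=lambda p: np.array(p,float)/3.2+[90,150]-0.35
b=back(c,f([(64,366),(712,300),(731,485),(78,548)]),.012)[:,:2]
print(b.round(4)); 
ang=lambda a,b:np.degrees(np.arctan2(*(b-a)[::-1])).round(2)
print('ux angles',ang(b[1],b[0]),ang(b[2],b[3]),'perp',ang(b[2],b[1]),ang(b[3],b[0]),[np.linalg.norm(b[i]-b[i-1]).round(4) for i in range(4)])
fi=back(c,f([(230,399),(575,363),(230,484),(585,454)]),.020)[:,:2]
print('fence',fi.round(4),ang(fi[1],fi[0]),ang(fi[3],fi[2]))
d=back(c,f([(180,437),(152,419)]),.106);print('dial',d.round(4))
t=back(c,f([(449,61),(699,40),(713,192),(461,214)]),.02)[:,:2]
print('tray',t.mean(0),ang(t[1],t[0]),ang(t[2],t[3]))
p=back(c,f([(521,138)]),.023);q=back(c,f([(592,131),(690,121)]),.027)
print('head',p,'bar',q,ang(q[1,:2],q[0,:2]))
bc=b.mean(0)
for a in (94.5,95,95.5): 
    u=np.array([np.cos(np.radians(a)),np.sin(np.radians(a))]); print(a,'nest from board', (bc+.118*u).round(4),'apron',(bc+(.118-.318)*u).round(4), 'lane mid', )
E
```

```text
[[ 0.5138  0.4298]
 [ 0.5577 -0.0323]
 [ 0.4296 -0.0447]
 [ 0.3855  0.415 ]]
ux angles 95.42 95.48 perp 5.51 6.58 [np.float64(0.1292), np.float64(0.4643), np.float64(0.1287), np.float64(0.4618)]
fence [[0.4899 0.3045]
 [0.5139 0.0622]
 [0.4309 0.303 ]
 [0.4513 0.0551]] 95.65 94.7
dial [[0.4604 0.3104 0.106 ]
 [0.4721 0.3296 0.106 ]]
tray [0.68066929 0.0596922 ] 94.12 94.44
head [[0.67200726 0.1009458  0.023     ]] bar [[ 0.67554751  0.05052618  0.027     ]
 [ 0.68188192 -0.01806543  0.027     ]] 95.28
94.5 nest from board [0.4624 0.3096] apron [ 0.4873 -0.0074] lane mid
95 nest from board [0.4614 0.3095] apron [ 0.4891 -0.0073] lane mid
95.5 nest from board [0.4603 0.3094] apron [ 0.4908 -0.0071] lane mid
```

```bash
R='[0.410,-0.574,0,-1.051,0]'; python3 -m inch '[[0.2,-0.28,0,-0.5,0],[0.2,-0.28,0,-0.5,0],[0.2,-0.28,0,-0.5,0],[0.2,-0.28,0,-0.5,0],[0.2,-0.28,0,-0.5,0],[0.2,-0.28,0,-0.5,0],[0.410,-0.574,0,-1.051,0],[0.410,-0.574,0,-1.051,0],[0.410,-0.574,0,-1.051,0],[0.410,-0.574,0,-1.051,0],[0.410,-0.574,0,-1.051,0],[0.410,-0.574,0,-1.051,0],[0.410,-0.574,0,-1.051,0],[0.410,-0.574,0,-1.051,0],[0.410,-0.574,0,-1.051,0],[0.410,-0.574,0,-1.051,0],[0.410,-0.574,0,-1.051,0],[0.410,-0.574,0,-1.051,0]]' 30
python3 - <<'E'
from h import *
c=snap('wrist','w1'); s=arm.state(); print(s['eef_pos'],s['eef_rot'],s['joints'],s['grip_width'],s['ft_force'])
print(-np.array(c['R']).T@c['t'], proj(c,[[.679,.017,.027],[.672,.101,.023],[s['eef_pos'][0],s['eef_pos'][1],.027]]))
E
```

```text
time_s: 2.0
eef_pos: [0.6785, 0.0202, 0.2312]
eef_rot: [-0.001, 0.999, 0.048, -0.0]
ft_force: [-0.6, 0.4, 0.5]
grip_width: 0.0424
[0.6785659  0.02006254 0.23134283] [-5.43182333e-04  9.98850267e-01  4.79357596e-02 -1.07970798e-04] [-0.35591947  0.53252724  0.40224704  1.5466204  -0.22513504  1.10862337
  0.19313294] 0.04234544858860093 [-0.45354149  0.74661483  0.40536088]
[0.67156106 0.09081347 0.3743086 ] [[322.62599528 204.47013108]
 [324.06955611  98.25674504]
 [322.4619857  200.830806  ]]
```

View pics/w1.png

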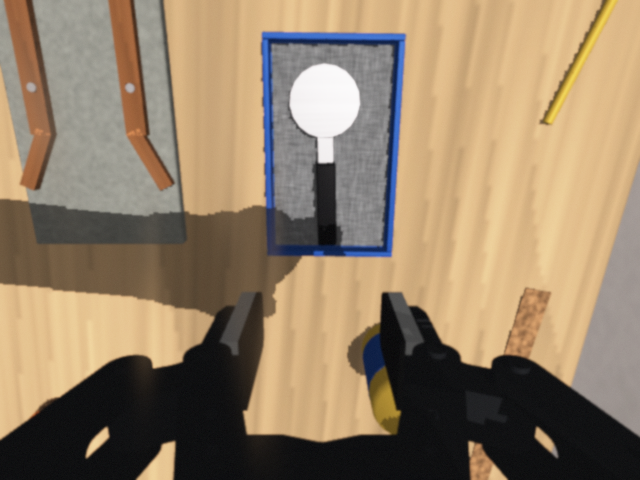

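Wrist view: paddle lies centred in its tray, head at (324.5,100.5), bar from (325,163) to (326,243); predictions agree.

```bash
python3 - <<'E'
from h import *
c=snap('wrist');im=c['img'].astype(int)
m=(im.min(2)>215).astype(np.uint8);m[:,:280]=0;m[:,370:]=0;m[137:]=0
ys,xs=np.nonzero(m);(x,y),r=cv2.minEnclosingCircle(np.c_[xs,ys].astype(np.float32));print(x,y,r)
h=back(c,(x,y),.023)[0];b=back(c,[(325.3,165),(326.5,243)],.027)
t=back(c,[(263,34.5),(405,35),(392,254),(268,255)],.02)
a=lambda p,q:np.degrees(np.arctan2(q[1]-p[1],q[0]-p[0]))
print('head',h,'bar',b,b.mean(0),'ang',a(b[1],b[0]),a(b.mean(0),h),'tray',t.mean(0),a(t[3],t[0]),a(t[2],t[1]))
f=back(c,[(43,129),(126,131),(145,128)],.020);print('fence mouth',f)
bd=back(c,[(37,243),(185,241)],.012);print(bd, a(bd[0],bd[1]))
E
```

```text
324.5 100.15277862548828 36.431861877441406
head [0.67263688 0.09946036 0.023     ] bar [[ 0.67816939  0.04957656  0.027     ]
 [ 0.68571878 -0.01642226  0.027     ]] [0.68194409 0.01657715 0.027     ] ang 96.52551550544683 96.40707669262964 tray [0.68264975 0.05912918 0.02      ] 94.63187997019222 95.02759143950685
fence mouth [[0.44966812 0.05503112 0.02      ]
 [0.51533624 0.06016661 0.02      ]
 [0.53056619 0.06405971 0.02      ]]
[[ 0.43071745 -0.0456741   0.012     ]
 [ 0.56052119 -0.03130914  0.012     ]] 6.315045209878826
```

```bash
python3 -m inch '[[0.002,-0.008,-0.05,0.012,0],[0.002,-0.008,-0.1,0.012,0],[0.002,-0.008,-0.15,0.012,0],[0.002,-0.008,-0.18,0.012,0],[0.002,-0.008,-0.20,0.012,0],[0.002,-0.008,-0.21,0.012,0],[0.002,-0.008,-0.215,0.012,0],[0.002,-0.008,-0.220,0.012,0],[0.002,-0.008,-0.220,0.012,0],[0.002,-0.008,-0.220,0.012,-1],[0.002,-0.008,-0.220,0.012,-1],[0.002,-0.008,-0.220,0.012,-1],[0.002,-0.008,-0.220,0.012,-1],[0.002,-0.008,-0.220,0.012,-1],[0.002,-0.008,-0.220,0.012,-1],[0.002,-0.008,-0.220,0.012,-1]]' 60
python3 -m inch '[[0,0,0,0,-1],[0,0,0.02,0,-1],[0,0,0.04,0,-1],[0,0,0.07,0,-1],[0,0,0.07,0,-1],[0,0,0.07,0,-1]]'
```

```text
time_s: 3.7
eef_pos: [0.6821, 0.0097, 0.0126]
eef_rot: [-0.0, 0.999, 0.052, 0.001]
ft_force: [-0.4, 0.7, 6.3]
grip_width: 0.014
time_s: 4.3
eef_pos: [0.6814, 0.0098, 0.0826]
eef_rot: [-0.0, 0.999, 0.053, 0.001]
ft_force: [-0.2, 0.4, -1.6]
grip_width: 0.0141
```

```bash
python3 -m inch '[[-0.05,-0.03,0,-0.01,-1],[-0.1,-0.06,0,-0.01,-1],[-0.14,-0.08,0,-0.01,-1],[-0.183,-0.107,0,-0.01,-1],[-0.183,-0.107,0,-0.01,-1],[-0.183,-0.107,0,-0.01,-1],[-0.183,-0.107,-0.02,-0.01,-1],[-0.183,-0.107,-0.04,-0.01,-1],[-0.183,-0.107,-0.05,-0.01,-1],[-0.183,-0.107,-0.05,-0.01,-1],[-0.183,-0.107,-0.05,-0.01,-1]]'
python3 - <<'E'
from h import *
c=snap('wrist','w2'); s=arm.state(); print(s['eef_pos'],s['eef_rot'],s['ft_force'])
E
```

```text
time_s: 5.4
eef_pos: [0.4988, -0.097, 0.0313]
eef_rot: [0.0, 0.999, 0.048, 0.0]
ft_force: [0.0, -1.3, -2.0]
grip_width: 0.0149
[ 0.49898743 -0.09715549  0.03166064] [1.22415100e-04 9.98861447e-01 4.77031715e-02 4.48666591e-04] [-0.48600454 -1.04993708 -2.03429537]
```

View pics/w2.png

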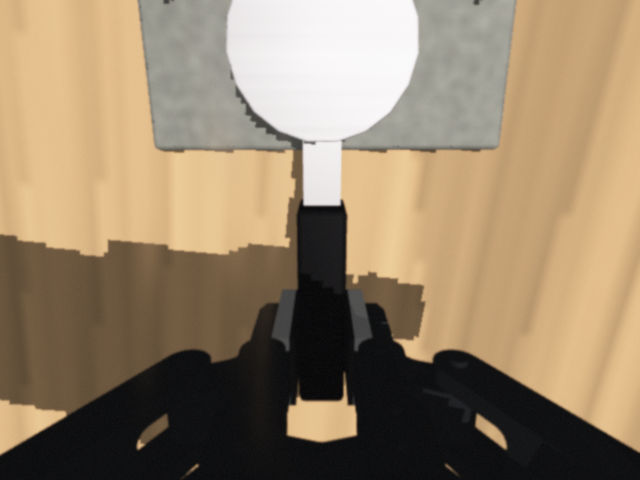

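```bash
python3 -m inch '[[0.001,0,-0.006,0,-1],[0.001,0,-0.010,0,-1],[0.001,0,-0.0115,0,-1],[-0.001,0.02,-0.0115,0,-1],[-0.003,0.04,-0.0115,0,-1],[-0.0047,0.06,-0.0115,0,-1],[-0.0066,0.08,-0.0115,0,-1],[-0.0085,0.1,-0.0115,0,-1],[-0.0103,0.12,-0.0115,0,-1],[-0.0103,0.12,-0.0115,0,-1]]' 40
python3 - <<'E'
from h import *
c=snap('wrist','w3'); s=arm.state(); print(s['eef_pos'],s['eef_rot'],s['ft_force'])
E
```

```text
time_s: 6.45
eef_pos: [0.4875, 0.0258, 0.0197]
eef_rot: [-0.001, 0.999, 0.05, -0.0]
ft_force: [-0.1, 0.1, -2.1]
grip_width: 0.0142
[0.48777417 0.02394946 0.01980027] [-1.96124212e-04  9.98804514e-01  4.88825414e-02  4.05868883e-05] [-0.69247308 -1.65664613 -1.3328977 ]
```

View pics/w3.png

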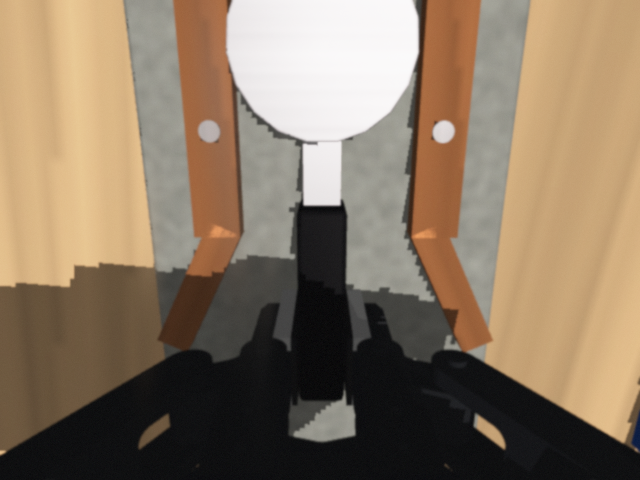

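```bash
python3 -m inch '[[-0.0023,0.03,0,0,-1],[-0.0047,0.06,0,0,-1],[-0.0075,0.09,0,0,-1],[-0.0104,0.12,0,0,-1],[-0.0132,0.15,0,0,-1],[-0.0151,0.17,0,0,-1],[-0.0155,0.175,0,0,-1],[-0.0160,0.18,0,0,-1],[-0.0160,0.18,0,0,-1],[-0.0160,0.18,0,0,-1]]'
python3 -m inch '[[-0.0004,0.004,0,0,-1],[-0.0008,0.008,0,0,-1],[-0.0010,0.010,0,0,-1],[-0.0010,0.010,0,0,-1]]'
```

```text
time_s: 7.5
eef_pos: [0.4722, 0.2015, 0.0199]
eef_rot: [0.0, 0.999, 0.047, 0.0]
ft_force: [-0.3, 0.2, -1.0]
grip_width: 0.0143
time_s: 7.9
eef_pos: [0.4709, 0.2132, 0.0198]
eef_rot: [-0.0, 0.999, 0.048, 0.0]
ft_force: [-0.1, 1.1, -1.0]
grip_width: 0.0141
```

```bash
python3 -m inch '[[-0.0002,0.002,0,0,-1],[-0.0004,0.004,0,0,-1],[-0.0004,0.004,0,0,-1]]';python3 -m inch '[[-0.0002,0.002,0,0,-1],[-0.0002,0.002,0,0,-1]]'
```

```text
time_s: 8.2
eef_pos: [0.4704, 0.2171, 0.0198]
eef_rot: [-0.0, 0.999, 0.048, 0.0]
ft_force: [0.8, 0.0, -1.8]
grip_width: 0.0144
time_s: 8.4
eef_pos: [0.4701, 0.219, 0.0198]
eef_rot: [-0.0, 0.999, 0.048, -0.0]
ft_force: [0.1, 0.4, -0.6]
grip_width: 0.0144
```

```bash
python3 -m inch '[[-0.0001,0.001,0,0,-1],[-0.0002,0.002,0,0,-1],[-0.0002,0.002,0,0,-1]]';python3 -m inch '[[-0.0001,0.001,0,0,-1],[-0.0002,0.002,0,0,-1],[-0.0002,0.002,0,0,-1]]'
```

```text
time_s: 8.7
eef_pos: [0.4699, 0.2198, 0.0197]
eef_rot: [0.001, 0.999, 0.047, -0.0]
ft_force: [-0.3, -4.2, -0.0]
grip_width: 0.0141
time_s: 9.0
eef_pos: [0.4696, 0.2199, 0.0196]
eef_rot: [0.001, 0.999, 0.046, -0.001]
ft_force: [-0.5, -8.8, 1.1]
grip_width: 0.0143
```

```bash
python3 -m inch '[[-0.0001,0.001,0,0,-1],[-0.0002,0.002,0,0,-1],[-0.0002,0.002,0,0,-1]]';python3 - <<'E'
from h import *
c=snap('top','t3',(100,220,220,340),5); s=arm.state(); print(s['eef_pos'],s['eef_rot'],s['ft_force'])
E
```

```text
time_s: 9.3
eef_pos: [0.4696, 0.2201, 0.0195]
eef_rot: [0.002, 0.999, 0.046, -0.001]
ft_force: [0.2, -12.6, 3.3]
grip_width: 0.0145
[0.46954138 0.22008438 0.01955769] [ 2.40793248e-03  9.98942370e-01  4.59093046e-02 -8.23797430e-04] [-1.36647771e-03 -1.26865104e+01  3.25648021e+00]
```

View pics/t3.png

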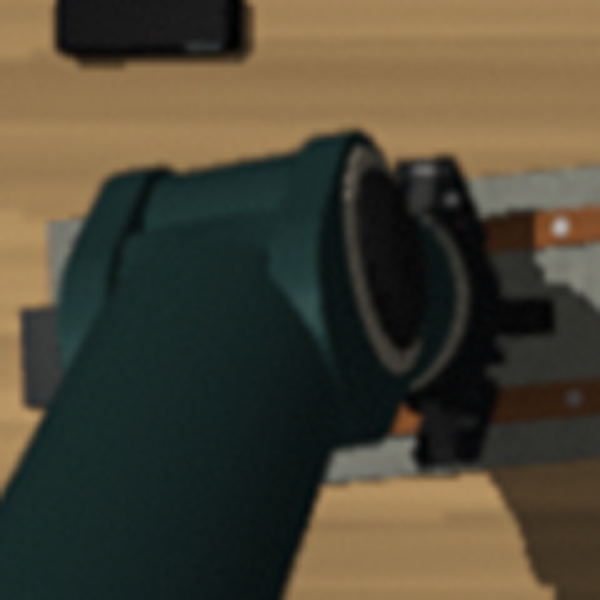

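```bash
python3 -m inch '[[0.0002,-0.003,0,0,-1],[0.0004,-0.004,0,0,-1],[0.0004,-0.004,0,0,-0.4],[0.0004,-0.004,0,0,-0.4],[0.0004,-0.004,0,0,-0.4],[0.0004,-0.004,0.005,0,-0.4],[0.0004,-0.004,0.02,0,-0.4],[0.0004,-0.004,0.05,0,-0.4],[0.0004,-0.004,0.09,0,-0.4],[0.0004,-0.004,0.13,0,-0.4],[0.0004,-0.004,0.17,0,1],[0.0004,-0.004,0.20,0,1],[0.0004,-0.004,0.20,0,1],[0.0004,-0.004,0.20,0,1],[0.0004,-0.004,0.20,0,1]]'
python3 - <<'E'
from h import *
c=snap('wrist','w4'); s=arm.state(); print(s['eef_pos'],s['eef_rot'],s['ft_force'],s['joints'])
print(proj(c,[[.4604,.3098,.106],[.4604,.3098,.03]]))
E
```

```text
time_s: 10.85
eef_pos: [0.4692, 0.2205, 0.2193]
eef_rot: [0.0, 0.999, 0.048, -0.001]
ft_force: [-0.4, -0.2, 0.2]
grip_width: 0.0852
[0.4691812  0.22033781 0.21890005] [ 5.36956891e-04  9.98873438e-01  4.74421501e-02 -8.99646656e-04] [-0.0051092  -0.37936031 -0.16369218] [-0.92384942  0.27177347  0.49836412  1.96050023 -0.15813702  0.94908682
 -0.25322357]
[[322.06678866  76.48842293]
 [322.19442729  84.49578427]]
```

View pics/w4.png

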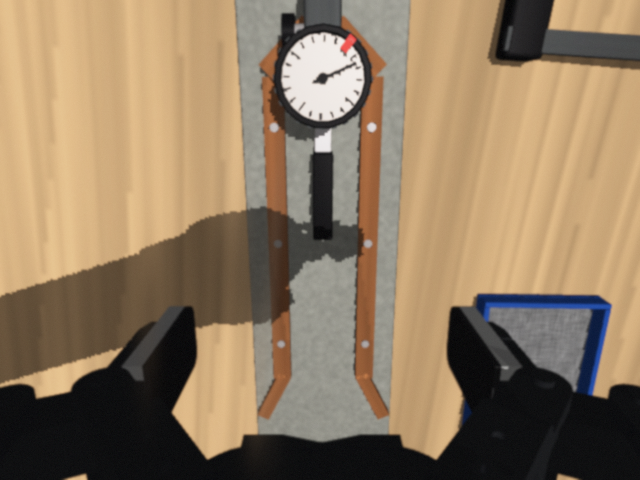

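Wrist view: dial centre (322.5,76.5) as predicted, red mark (348,43), needle tip (357,64), paddle tail straight in the lane. Now measure the angles.

```bash
cat > dial.py <<'E'
from h import *
def dial(name=None,R=.026):
    c=snap('wrist',name); ctr=np.array([.4604,.3100])
    # rectify dial plane: 10 px/mm patch, jig +x up; refine centre with black rim
    yaw=np.radians(95.4); u=np.array([np.cos(yaw),np.sin(yaw)]); v=np.array([u[1],-u[0]]) # v = right seen from above
    S=361; g=(np.arange(S)-180)*.0002
    X=ctr+(-g)[:,None,None]*u+g[None,:,None]*v
    def warp(z):
        P=proj(c,np.concatenate([X.reshape(-1,2),np.full((S*S,1),z)],1)).astype(np.float32).reshape(S,S,2)
        return cv2.remap(c['img'],P[...,0],P[...,1],cv2.INTER_CUBIC)
    w=warp(.106).astype(int)
    white=((w.min(2)>120)).astype(np.uint8)
    n,l,s,cen=cv2.connectedComponentsWithStats(white); i=1+np.argmax(s[1:,4])
    cnt=cv2.findContours((l==i).astype(np.uint8),cv2.RETR_EXTERNAL,cv2.CHAIN_APPROX_NONE)[0]
    (cx,cy),r=cv2.minEnclosingCircle(max(cnt,key=len))
    yy,xx=np.mgrid[:S,:S]; rr=np.hypot(xx-cx,yy-cy); th=np.arctan2(xx-cx,-(yy-cy))
    red=(w[...,0]>140)&(w[...,1]<90)&(rr<r+5)
    dark=(w.max(2)<90)&(rr>35)&(rr<80)
    a=lambda m: np.degrees(np.angle(np.exp(1j*th[m]).mean())) 
    print('centre off mm',(cx-180)*.2,(cy-180)*.2,'r mm',r*.2)
    print('red deg',a(red),red.sum(),'needle deg',a(dark),dark.sum())
    ctrw=ctr-(cy-180)*.0002*u+(cx-180)*.0002*v; print('world centre',ctrw)
    if name: cv2.imwrite('pics/'+name+'_d.png',w[:,:,::-1].astype(np.uint8))
if __name__=='__main__':
    import sys; dial(sys.argv[1] if len(sys.argv)>1 else None)
E
python3 dial.py d1
```

```text
centre off mm 0.15366821289062502 0.8763397216796875 r mm 23.604019165039062
red deg 38.113226338408104 437 needle deg 68.4907078137932 104
world centre [0.46063546 0.30914201]
```

View pics/d1_d.png

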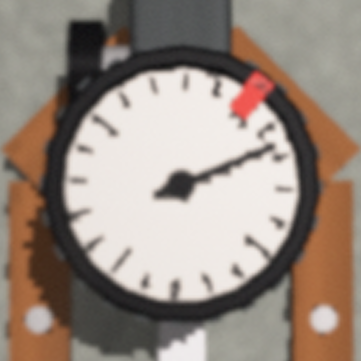

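```bash
python3 -m inch '[[-0.004,0.04,0,0.15,1],[-0.0086,0.0892,0,0.3,1],[-0.0086,0.0892,0,0.45,1],[-0.0086,0.0892,0,0.53,1],[-0.0086,0.0892,-0.03,0.53,1],[-0.0086,0.0892,-0.07,0.53,1],[-0.0086,0.0892,-0.11,0.53,1],[-0.0086,0.0892,-0.135,0.53,1],[-0.0086,0.0892,-0.144,0.53,1],[-0.0086,0.0892,-0.144,0.53,1],[-0.0086,0.0892,-0.144,0.53,1]]' 30
python3 -m inch '[[0,0,0,0,0.3],[0,0,0,0,0.3],[0,0,0,0,0],[0,0,0,0,-1],[0,0,0,0,-1],[0,0,0,0,-1],[0,0,0,0,-1],[0,0,0,0,-1]]'
```

```text
time_s: 12.05
eef_pos: [0.4621, 0.3101, 0.0765]
eef_rot: [-0.0, 0.952, 0.307, 0.001]
ft_force: [0.1, 0.1, 1.9]
grip_width: 0.0853
time_s: 12.85
eef_pos: [0.4612, 0.3098, 0.0772]
eef_rot: [-0.0, 0.952, 0.307, -0.0]
ft_force: [-3.5, -2.3, 7.9]
grip_width: 0.0552
```

```bash
python3 -m inch '[[0,0,0,-0.1,-1],[0,0,0,-0.2,-1],[0,0,0,-0.3,-1],[0,0,0,-0.4,-1],[0,0,0,-0.48,-1],[0,0,0,-0.53,-1],[0,0,0,-0.53,-1],[0,0,0,-0.53,-1],[0,0,0,-0.53,-1]]' 40
python3 -m inch '[[0,0,0,0,1],[0,0,0,0,1],[0,0,0,0,1],[0,0,0,0,1],[0,0,0.04,0,1],[0,0,0.09,0,1],[0,0,0.144,0,1],[0.0045,-0.045,0.144,0,1],[0.0086,-0.0892,0.144,0,1],[0.0086,-0.0892,0.144,0,1],[0.0086,-0.0892,0.144,0,1],[0.0086,-0.0892,0.144,0,1]]' 
python3 dial.py d2; python3 - <<'E'
import cv2;i=cv2.imread('pics/d2_d.png');j=cv2.imread('pics/d2.png')[10:370,240:400]
cv2.imwrite('pics/d2c.png',cv2.hconcat([i,cv2.resize(j,(160,361))]))
E
```

```text
time_s: 13.75
eef_pos: [0.4612, 0.3099, 0.0772]
eef_rot: [-0.0, 0.999, 0.047, -0.0]
ft_force: [-3.6, -2.9, 7.4]
grip_width: 0.0545
time_s: 14.95
eef_pos: [0.4698, 0.2217, 0.2197]
eef_rot: [-0.0, 0.999, 0.048, -0.0]
ft_force: [-0.9, 1.0, -0.5]
grip_width: 0.0857
centre off mm 0.1790771484375 0.8923583984375001 r mm 23.5721435546875
red deg 68.31802689305907 493 needle deg 68.36914768440536 128
world centre [0.46066226 0.30912845]
```

View pics/d2c.png

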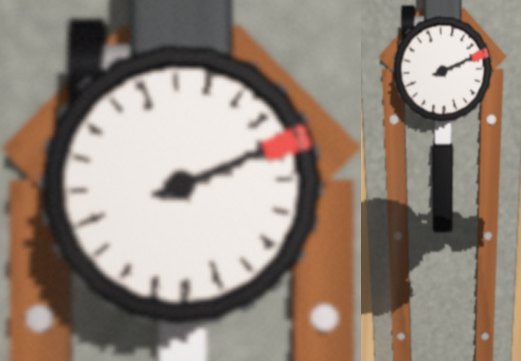

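```bash
python3 - <<'E'
from h import *
c=snap('wrist')
im=c['img'].astype(int).max(2)
print(im[150:250:1,322][60:])
n=np.array([.4607,.3096]);u=np.array([-.0941,.9956])
for px,z in (((323,153),.034),((323,239),.034)):
    X=back(c,px,z)[0]; print(X,(X[:2]-n)@u)
# grip bar pixels expected when home
for s,z in ((-.048,.034),(-.118,.034)): print(proj(c,[*(n+s*u),z]))
E
```

```text
[29 26 27 29 26 28 27 26 27 29 26 27 27 27 24 23 16 14 12 13 11 14 11 10
 13  9 10 12  9 13 17 33 53 62 64 66 64 64 65 63]
[0.46631382 0.26234334 0.034     ] -0.04757698716185828
[0.47300346 0.19413853 0.034     ] -0.11611119601447521
[[321.50141049 153.56393593]]
[[321.28328938 241.23712899]]
```

```bash
python3 -m inch '[[0,-0.001,-0.04,0,-0.4],[0,-0.001,-0.08,0,-0.4],[0,-0.001,-0.12,0,-0.4],[0,-0.001,-0.15,0,-0.4],[0,-0.001,-0.175,0,-0.4],[0,-0.001,-0.19,0,-0.4],[0,-0.001,-0.1985,0,-0.4],[0,-0.001,-0.1985,0,-0.4],[0,-0.001,-0.1985,0,-1],[0,-0.001,-0.1985,0,-1],[0,-0.001,-0.1985,0,-1],[0,-0.001,-0.1985,0,-1],[0,-0.001,-0.1985,0,-1]]' 60
python3 -m inch '[[0.001,-0.01,0,0,-1],[0.0028,-0.03,0,0,-1],[0.0056,-0.06,0,0,-1],[0.0085,-0.09,0,0,-1],[0.0122,-0.13,0,0,-1],[0.016,-0.17,0,0,-1],[0.0198,-0.21,0,0,-1],[0.0235,-0.25,0,0,-1],[0.0283,-0.30,0,0,-1],[0.0283,-0.30,0.02,0,-1],[0.0283,-0.30,0.06,0,-1],[0.0283,-0.30,0.09,0,-1],[0.0283,-0.30,0.09,0,-1],[0.0283,-0.30,0.09,0,-1]]'
```

```text
time_s: 16.35
eef_pos: [0.4704, 0.22, 0.022]
eef_rot: [-0.0, 0.999, 0.048, 0.0]
ft_force: [-1.0, -0.4, 5.5]
grip_width: 0.0143
time_s: 17.75
eef_pos: [0.4982, -0.0805, 0.1114]
eef_rot: [-0.0, 0.999, 0.047, 0.0]
ft_force: [-0.6, 0.3, -1.7]
grip_width: 0.0145
```

```bash
python3 -m inch '[[0.05,0.025,0,-0.013,-1],[0.09,0.045,0,-0.013,-1],[0.13,0.065,0,-0.013,-1],[0.17,0.085,0,-0.013,-1],[0.186,0.095,0,-0.013,-1],[0.186,0.095,0,-0.013,-1],[0.186,0.095,-0.03,-0.013,-1],[0.186,0.095,-0.06,-0.013,-1],[0.186,0.095,-0.08,-0.013,-1],[0.186,0.095,-0.09,-0.013,-1],[0.186,0.095,-0.0945,-0.013,-1],[0.186,0.095,-0.0945,-0.013,-1],[0.186,0.095,-0.0945,-0.013,-1]]'

```

```text
time_s: 19.05
eef_pos: [0.6852, 0.0145, 0.018]
eef_rot: [0.0, 0.999, 0.041, 0.001]
ft_force: [-0.2, -0.2, -1.2]
grip_width: 0.0138
```

```bash
python3 -m inch '[[0,0,-0.001,0,-1],[0,0,-0.002,0,-1],[0,0,-0.003,0,-1],[0,0,-0.003,0,-1],[0,0,-0.003,0,-1]]'
python3 -m inch '[[0,0,0,0,-0.4],[0,0,0,0,-0.2],[0,0,0,0,-0.2],[0,0,0,0,-0.2],[0,0,0.02,0,-0.2],[0,0,0.06,0,-0.2],[0,0,0.1,0,-0.2],[0,0,0.15,0,-0.2],[0,0,0.21,0,1],[0,0,0.21,0,1],[0,0,0.21,0,1],[0,0,0.21,0,1]]'
python3 - <<'E'
from h import *
c=snap('wrist','w5'); s=arm.state(); print(s['eef_pos'])
E
```

```text
time_s: 19.55
eef_pos: [0.6848, 0.0148, 0.0151]
eef_rot: [-0.0, 0.999, 0.041, 0.001]
ft_force: [-2.7, 0.1, 5.4]
grip_width: 0.0145
time_s: 20.75
eef_pos: [0.6835, 0.0149, 0.2233]
eef_rot: [-0.0, 0.999, 0.041, -0.001]
ft_force: [-0.7, -0.0, -1.1]
grip_width: 0.085
[0.68311926 0.01492158 0.22221302]
```

View pics/w5.png

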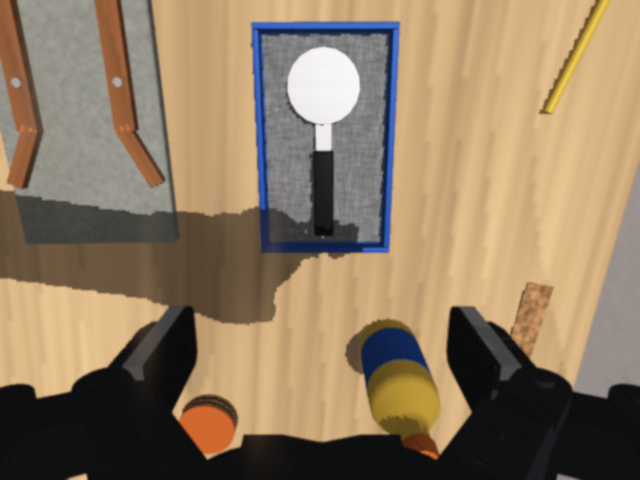

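```bash
cat > bl.py <<'E'
from h import *
def blanks():
    c=snap('top'); im=c['img'].astype(int); r,g,b=im[...,0],im[...,1],im[...,2]
    m=((r>130)&(g<110)&(b<70)).astype(np.uint8)
    n,l,s,cen=cv2.connectedComponentsWithStats(m); out=[]
    p=arm.state()['eef_pos']
    n0=np.array([.4607,.3096]);u=np.array([-.0941,.9956]);v=np.array([u[1],-u[0]])
    for i in range(1,n):
        if s[i,4]>60 and cen[i][0]>105 and cen[i][1]>165:
            X=back(c,cen[i],.018)[0]; q=X[:2]-n0
            X=back(c,cen[i],.030)[0] if abs(q@v)<.05 and q@u>-.36 else X; q=X[:2]-n0
            print(s[i,4],X[:2].round(4),'d',(X-p)[:2].round(4),'jig',(q@u).round(4),(q@v).round(4))
    print('tcp',p.round(4))
blanks()
E
python3 bl.py
```

```text
392 [ 0.5595 -0.3565] d [-0.1236 -0.3714] jig -0.6725 0.0357
167 [0.5272 0.0554] d [-0.1559  0.0405] jig -0.2594 0.0423
454 [ 0.5067 -0.458 ] d [-0.1764 -0.4728] jig -0.7685 -0.0264
78 [0.4991 0.3016] d [-0.184   0.2867] jig -0.0116 0.0375
180 [0.4431 0.0477] d [-0.24    0.0328] jig -0.2591 -0.0422
332 [ 0.4189 -0.3337] d [-0.2641 -0.3485] jig -0.6365 -0.1021
tcp [0.6831 0.0149 0.2217]
```

```bash
python3 -m inch '[[-0.016,-0.05,0,0,1],[-0.032,-0.10,0,0,1],[-0.048,-0.145,0,0,1],[-0.065,-0.19,0,0,1],[-0.08,-0.24,0,0,1],[-0.095,-0.285,0,0,1],[-0.11,-0.33,0,0,1],[-0.1228,-0.3707,0,0,1],[-0.1228,-0.3707,0,0,1],[-0.1228,-0.3707,-0.05,0,1],[-0.1228,-0.3707,-0.1,0,1],[-0.1228,-0.3707,-0.1,0,1],[-0.1228,-0.3707,-0.1,0,1]]'
python3 - <<'E'
from h import *
c=snap('wrist','w6'); s=arm.state(); print(s['eef_pos'],s['eef_rot'])
print(proj(c,[s['eef_pos'][0],s['eef_pos'][1],.018]))
im=c['img'].astype(int); r,g,b=im[...,0],im[...,1],im[...,2]
m=((r>130)&(g<110)&(b<70)).astype(np.uint8); n,l,st,cen=cv2.connectedComponentsWithStats(m)
for i in range(1,n):
    if st[i,4]>500: print(st[i],cen[i],back(c,cen[i],.018)[0])
E
python3 bl.py
```

```text
time_s: 22.15
eef_pos: [0.561, -0.3555, 0.1228]
eef_rot: [-0.001, 0.999, 0.041, -0.002]
ft_force: [0.4, -0.1, 1.3]
grip_width: 0.0854
[ 0.56214373 -0.35654345  0.12491323] [5.52859230e-04 9.99159922e-01 4.09765436e-02 2.59518106e-04]
[[324.64222871 235.21834185]]
[  49    0  108   62 4616] [100.88951473  26.60983536] [ 0.43471605 -0.25203232  0.018     ]
[ 190  360   84   52 1962] [240.8756371  389.99949032] [ 0.51464637 -0.47033805  0.018     ]
82 [ 0.5759 -0.2227] d [0.0131 0.1343] jig -0.5408 0.0646
190 [ 0.5683 -0.3432] d [0.0055 0.0138] jig -0.6601 0.0457
132 [0.5281 0.0519] d [-0.0347  0.4088] jig -0.263 0.0428
153 [0.5153 0.1526] d [-0.0475  0.5096] jig -0.1614 0.0395
130 [0.5031 0.2351] d [-0.0597  0.5921] jig -0.0781 0.0352
71 [ 0.4393 -0.2252] d [-0.1235  0.1318] jig -0.5304 -0.0716
152 [0.4428 0.047 ] d [-0.12   0.404] jig -0.2597 -0.0425
149 [0.4399 0.1469] d [-0.1229  0.5039] jig -0.16 -0.036
116 [0.4277 0.2269] d [-0.1351  0.5839] jig -0.0792 -0.0406
tcp [ 0.5628 -0.357   0.1261]
```

View pics/w6.png

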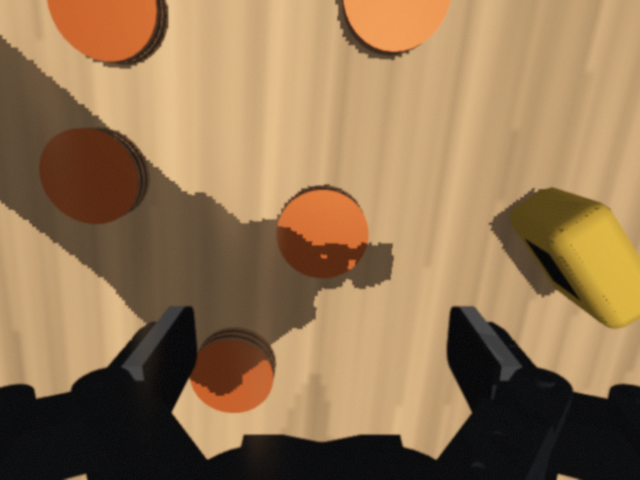

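```bash
cat > bl.py <<'E'
from h import *
def mask(im):
    im=im.astype(int); r,g,b=im[...,0],im[...,1],im[...,2]
    return cv2.morphologyEx(((r>60)&(g<.56*r)&(b<.42*r)).astype(np.uint8),cv2.MORPH_OPEN,np.ones((3,3)))
def blanks(cams=('top','side')):
    p=arm.state()['eef_pos']
    for cam in cams:
        c=snap(cam); n,l,s,cen=cv2.connectedComponentsWithStats(mask(c['img']))
        for i in range(1,n):
            if s[i,4]<80: continue
            X=back(c,cen[i],.018)[0]
            if X[1]<-.1 and .3<X[0]<.7: 
                print(cam,s[i,4],s[i,2:4],X[:2].round(4),'d',(X-p)[:2].round(4))
    print('tcp',p.round(4))
if __name__=='__main__': blanks()
E
python3 -m inch '[[-0.001,0.001,-0.04,0,1],[-0.001,0.001,-0.08,0,1],[-0.001,0.001,-0.1,0,1],[-0.001,0.001,-0.115,0,1],[-0.001,0.001,-0.12,0,1],[-0.001,0.001,-0.12,0,1],[-0.001,0.001,-0.12,0,-1],[-0.001,0.001,-0.12,0,-1],[-0.001,0.001,-0.12,0,-1],[-0.001,0.001,-0.12,0,-1],[-0.001,0.001,-0.12,0,-1],[-0.001,0.001,-0.12,0,-1]]' 40
python3 -m inch '[[0,0,0.03,0,-1],[0,0,0.07,0,-1],[0,0,0.07,0,-1]]'; python3 bl.py
```

```text
time_s: 23.45
eef_pos: [0.5616, -0.3556, 0.0056]
eef_rot: [0.001, 0.999, 0.041, 0.001]
ft_force: [-0.8, 0.6, 5.5]
grip_width: 0.0541
time_s: 23.75
eef_pos: [0.5637, -0.3576, 0.0799]
eef_rot: [0.003, 0.999, 0.041, 0.004]
ft_force: [1.1, -0.7, 0.0]
grip_width: 0.0541
top 453 [24 24] [ 0.5863 -0.221 ] d [0.0226 0.1366]
top 91 [11 15] [ 0.4956 -0.4729] d [-0.0681 -0.1153]
tcp [ 0.5637 -0.3576  0.0799]
```

```bash
python3 -m inch '[[-0.01,0.05,0,0.012,-1],[-0.02,0.1,0,0.012,-1],[-0.03,0.15,0,0.012,-1],[-0.04,0.195,0,0.012,-1],[-0.05,0.24,0,0.012,-1],[-0.06,0.285,0,0.012,-1],[-0.067,0.33,0,0.012,-1],[-0.071,0.349,0,0.012,-1],[-0.071,0.349,0,0.012,-1],[-0.071,0.349,-0.03,0.012,-1],[-0.071,0.349,-0.05,0.012,-1],[-0.071,0.349,-0.056,0.012,-1],[-0.071,0.349,-0.058,0.012,-1],[-0.071,0.349,-0.058,0.012,-1]]'
python3 bl.py
```

```text
time_s: 25.25
eef_pos: [0.4883, -0.0073, 0.0162]
eef_rot: [-0.0, 0.999, 0.046, -0.001]
ft_force: [-5.5, 0.8, 9.7]
grip_width: 0.054
top 456 [24 24] [ 0.5863 -0.221 ] d [ 0.098  -0.2137]
top 469 [24 25] [ 0.5066 -0.4571] d [ 0.0183 -0.4498]
top 462 [24 24] [ 0.4349 -0.2385] d [-0.0534 -0.2312]
top 476 [25 24] [ 0.4213 -0.3299] d [-0.067  -0.3226]
tcp [ 0.4883 -0.0073  0.0162]
```

```bash
python3 -m inch '[[0,0,0,0,0.8],[0,0,0,0,0.8],[0,0,0,0,0.8],[0,0,0.02,0,0.8],[0,0,0.05,0,0.5],[0.004,-0.025,0.05,0,-1],[0.0067,-0.05,0.05,0,-1],[0.0067,-0.05,0.05,0,-1],[0.0067,-0.05,0.05,0,-1],[0.0067,-0.05,0.03,0,-1],[0.0067,-0.05,0.01,0,-1],[0.0067,-0.05,0.003,0,-1],[0.0067,-0.05,0.003,0,-1],[0.0048,-0.03,0.003,0,-1],[0.0029,-0.01,0.003,0,-1],[0.001,0.01,0.003,0,-1],[-0.0009,0.03,0.003,0,-1],[-0.0027,0.05,0.003,0,-1],[-0.0031,0.055,0.003,0,-1],[-0.0031,0.055,0.003,0,-1]]'
python3 - <<'E'
from h import *
c=snap('wrist','w7'); s=arm.state(); print(s['eef_pos'],s['eef_rot'],s['ft_force'],s['grip_width'])
E
```

```text
time_s: 27.35
eef_pos: [0.4868, 0.0498, 0.0193]
eef_rot: [-0.0, 0.999, 0.048, 0.001]
ft_force: [0.4, 0.6, 0.3]
grip_width: -0.0
[0.48681066 0.04876673 0.01926114] [1.26744996e-04 9.98886154e-01 4.71827192e-02 4.75345385e-04] [ 0.38782916 -0.74833012  0.17932212] -0.00013513655174417452
```

View pics/w7.png

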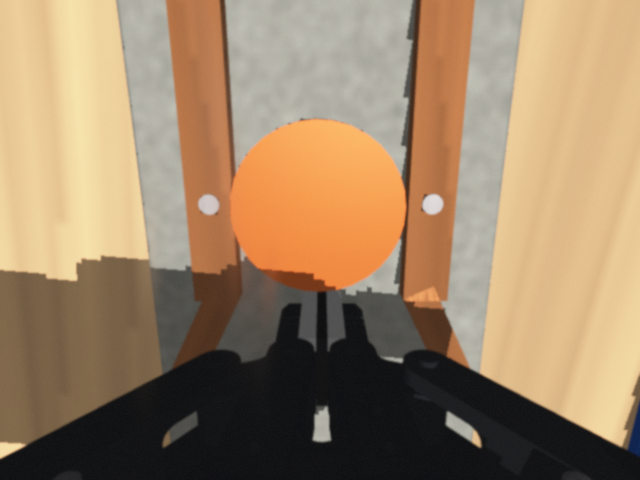

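```bash
python3 - <<'E'
from h import *
c=snap('wrist');X=back(c,(318,205),.030)[0]
n0=np.array([.4607,.3096]);u=np.array([-.0941,.9956]);p=arm.state()['eef_pos']
print('blank s',(X[:2]-n0)@u,'tcp s',(p[:2]-n0)@u,'lat',(X[:2]-n0)@[u[1],-u[0]])
E
python3 -m inch '[[0.001,-0.01,0,0,-1],[0.001,-0.01,0.04,0,-1],[0,-0.03,0.08,0,0],[-0.008,-0.07,0.08,0,1],[-0.017,-0.115,0.08,0,1],[-0.026,-0.16,0.08,0,1],[-0.035,-0.205,0.08,0,1],[-0.044,-0.25,0.08,0,1],[-0.052,-0.287,0.08,0,1],[-0.052,-0.287,0.08,0,1],[-0.052,-0.287,0.08,0,1]]'
python3 - <<'E'
from bl import *
blanks()
c=snap('wrist'); p=arm.state()['eef_pos']
n,l,s,cen=cv2.connectedComponentsWithStats(mask(c['img']))
for i in range(1,n):
    if s[i,4]>1500: X=back(c,cen[i],.018)[0]; print('wrist',s[i],X,(X-p)[:2])
E
```

```text
blank s -0.21961231347875146 tcp s -0.26280025825686565 lat -2.773935562244747e-05
time_s: 28.55
eef_pos: [0.4331, -0.2401, 0.0988]
eef_rot: [0.0, 0.999, 0.045, -0.0]
ft_force: [-0.1, 0.8, 0.9]
grip_width: 0.0855
top 455 [24 24] [ 0.5865 -0.221 ] d [0.1533 0.0191]
top 469 [24 25] [ 0.5065 -0.4571] d [ 0.0734 -0.217 ]
top 113 [11 16] [ 0.4433 -0.2232] d [0.0102 0.0169]
side 96 [18  9] [ 0.4424 -0.2293] d [0.0093 0.0107]
tcp [ 0.4331 -0.2401  0.0988]
wrist [ 553  195   87   97 6977] [ 0.58500948 -0.22248781  0.018     ] [0.15059096 0.01454492]
wrist [ 277  202   98   95 7405] [ 0.43598708 -0.23954847  0.018     ] [ 0.00156856 -0.00251573]
wrist [ 244  351   90   79 5518] [ 0.4224394  -0.33189133  0.018     ] [-0.01197913 -0.0948586 ]
```

```bash
python3 -m inch '[[0.001,-0.001,-0.04,0,1],[0.001,-0.001,-0.07,0,1],[0.001,-0.001,-0.088,0,1],[0.001,-0.001,-0.094,0,1],[0.001,-0.001,-0.094,0,1],[0.001,-0.001,-0.094,0,-1],[0.001,-0.001,-0.094,0,-1],[0.001,-0.001,-0.094,0,-1],[0.001,-0.001,-0.094,0,-1],[0.001,-0.001,-0.094,0,-1],[0.001,-0.001,-0.094,0,-1]]' 40
python3 -m inch '[[0,0,0.03,0,-1],[0.01,0.04,0.07,0,-1],[0.021,0.085,0.07,0,-1],[0.032,0.13,0.07,0,-1],[0.042,0.18,0.07,0,-1],[0.052,0.225,0.07,0,-1],[0.0555,0.2325,0.07,0,-1],[0.0555,0.2325,0.05,0,-1],[0.0555,0.2325,0.03,0,-1],[0.0555,0.2325,0.016,0,-1],[0.0555,0.2325,0.0125,0,-1],[0.0555,0.2325,0.0125,0,-1]]'
```

```text
time_s: 29.8
eef_pos: [0.4363, -0.2391, 0.0063]
eef_rot: [0.0, 0.999, 0.047, 0.001]
ft_force: [-1.0, 1.2, 7.7]
grip_width: 0.0539
time_s: 31.0
eef_pos: [0.4904, -0.0068, 0.0183]
eef_rot: [-0.001, 0.999, 0.046, -0.001]
ft_force: [-4.0, -0.1, 10.8]
grip_width: 0.0538
```

```bash
python3 -m inch '[[0,0,0,0,0.8],[0,0,0,0,0.8],[0,0,0,0,0.8],[0,0,0.02,0,0.8],[0,0,0.05,0,0.5],[0.003,-0.025,0.05,0,-1],[0.0052,-0.055,0.05,0,-1],[0.0052,-0.055,0.05,0,-1],[0.0052,-0.055,0.05,0,-1],[0.0052,-0.055,0.03,0,-1],[0.0052,-0.055,0.01,0,-1],[0.0052,-0.055,0.001,0,-1],[0.0047,-0.05,0.001,0,-1],[0.0028,-0.03,0.001,0,-1],[0.0009,-0.01,0.001,0,-1],[-0.0009,0.01,0.001,0,-1],[-0.0028,0.03,0.001,0,-1],[-0.0045,0.048,0.001,0,-1],[-0.0048,0.051,0.001,0,-1],[-0.0048,0.051,0.001,0,-1]]'
cat > wb.py <<'E'
from bl import *
c=snap('wrist'); p=arm.state()['eef_pos']
n0=np.array([.4607,.3096]);u=np.array([-.0941,.9956]);v=np.array([u[1],-u[0]])
for z in (.018,.030):
  n,l,s,cen=cv2.connectedComponentsWithStats(mask(c['img']))
  for i in range(1,n):
    if s[i,4]>1500: 
        X=back(c,cen[i],z)[0];q=X[:2]-n0
        if (z==.03)==(abs(q@v)<.05 and q@u>-.36): print('wrist',s[i,2:],X[:2].round(4),'d',(X-p)[:2].round(4),'jig',(q@u).round(4),(q@v).round(4))
q=p[:2]-n0;print('tcp',p.round(4),'s',q@u,q@v)
E
python3 wb.py; python3 bl.py
```

```text
time_s: 33.0
eef_pos: [0.4864, 0.0453, 0.0188]
eef_rot: [-0.0, 0.999, 0.048, 0.0]
ft_force: [0.5, -0.0, 0.5]
grip_width: -0.0001
tcp [0.4864 0.0443 0.0187] s -0.2665514378222681 0.0006228664190376935
top 456 [24 24] [ 0.5863 -0.221 ] d [ 0.0999 -0.2653]
top 469 [24 25] [ 0.5066 -0.4571] d [ 0.0202 -0.5014]
top 476 [25 24] [ 0.4213 -0.3298] d [-0.0651 -0.3741]
tcp [0.4864 0.0443 0.0187]
```

```bash
python3 -m inch '[[0.001,-0.01,0,0,-1],[0.003,-0.02,0.04,0,-1],[0.02,-0.06,0.08,0,0],[0.037,-0.1,0.08,0,1],[0.053,-0.145,0.08,0,1],[0.069,-0.19,0.08,0,1],[0.085,-0.23,0.08,0,1],[0.099,-0.266,0.08,0,1],[0.099,-0.266,0.08,0,1],[0.099,-0.266,0.05,0,1],[0.099,-0.266,0.05,0,1]]'
python3 wb.py
```

```text
time_s: 34.25
eef_pos: [0.5819, -0.2216, 0.0651]
eef_rot: [-0.001, 0.999, 0.046, -0.003]
ft_force: [-1.1, -0.2, -0.4]
grip_width: 0.0852
wrist [ 115  110 9940] [ 0.5883 -0.2215] d [0.0054 0.0002] jig -0.5407 0.0771
tcp [ 0.5829 -0.2217  0.0667] s -0.5404483502323021 0.07168890994016723
```

```bash
python3 -m inch '[[0.001,0,-0.03,0,1],[0.001,0,-0.05,0,1],[0.001,0,-0.06,0,1],[0.001,0,-0.0635,0,1],[0.001,0,-0.0635,0,1],[0.001,0,-0.0635,0,-1],[0.001,0,-0.0635,0,-1],[0.001,0,-0.0635,0,-1],[0.001,0,-0.0635,0,-1],[0.001,0,-0.0635,0,-1],[0.001,0,-0.0635,0,-1]]' 40
python3 -m inch '[[0,0,0.03,0,-1],[-0.017,0.04,0.07,0,-1],[-0.034,0.08,0.07,0,-1],[-0.054,0.12,0.07,0,-1],[-0.072,0.16,0.07,0,-1],[-0.09,0.2,0.07,0,-1],[-0.096,0.215,0.07,0,-1],[-0.096,0.215,0.05,0,-1],[-0.096,0.215,0.03,0,-1],[-0.096,0.215,0.016,0,-1],[-0.096,0.215,0.0125,0,-1],[-0.096,0.215,0.0125,0,-1]]'
```

```text
time_s: 35.4
eef_pos: [0.5869, -0.2218, 0.0062]
eef_rot: [0.0, 0.999, 0.047, 0.001]
ft_force: [-0.7, 1.6, 4.9]
grip_width: 0.054
time_s: 36.6
eef_pos: [0.4897, -0.0062, 0.0182]
eef_rot: [-0.001, 0.999, 0.047, -0.001]
ft_force: [-3.7, 1.6, 11.2]
grip_width: 0.054
```

Held through; push it in.

```bash
python3 -m inch '[[0,0,0,0,0.8],[0,0,0,0,0.8],[0,0,0,0,0.8],[0,0,0.02,0,0.8],[0,0,0.05,0,0.5],[0.003,-0.025,0.05,0,-1],[0.0057,-0.055,0.05,0,-1],[0.0057,-0.055,0.05,0,-1],[0.0057,-0.055,0.05,0,-1],[0.0057,-0.055,0.03,0,-1],[0.0057,-0.055,0.01,0,-1],[0.0057,-0.055,0.001,0,-1],[0.0052,-0.05,0.001,0,-1],[0.0033,-0.03,0.001,0,-1],[0.0014,-0.01,0.001,0,-1],[-0.0004,0.01,0.001,0,-1],[-0.0023,0.03,0.001,0,-1],[-0.004,0.048,0.001,0,-1],[-0.0043,0.0505,0.001,0,-1],[-0.0043,0.0505,0.001,0,-1]]'
python3 bl.py
python3 -m inch '[[0.001,-0.01,0,0,-1],[0.001,-0.02,0.04,0,-1],[-0.004,-0.06,0.08,0,0],[-0.011,-0.1,0.08,0,1],[-0.019,-0.145,0.08,0,1],[-0.027,-0.19,0.08,0,1],[-0.035,-0.235,0.08,0,1],[-0.043,-0.28,0.08,0,1],[-0.051,-0.325,0.08,0,1],[-0.0645,-0.3745,0.08,0,1],[-0.0645,-0.3745,0.05,0,1],[-0.0645,-0.3745,0.05,0,1],[-0.0645,-0.3745,0.05,0,1]]'
python3 wb.py
```

```text
time_s: 38.6
eef_pos: [0.4861, 0.0447, 0.0188]
eef_rot: [-0.0, 0.999, 0.048, 0.0]
ft_force: [-0.3, -1.1, -0.3]
grip_width: 0.0002
top 469 [24 25] [ 0.5065 -0.4571] d [ 0.0204 -0.5018]
top 475 [25 24] [ 0.4213 -0.3299] d [-0.0648 -0.3746]
tcp [0.4861 0.0447 0.0188]
time_s: 40.0
eef_pos: [0.4201, -0.3308, 0.068]
eef_rot: [-0.001, 0.999, 0.046, -0.001]
ft_force: [-0.1, 0.2, 0.4]
grip_width: 0.0853
wrist [ 113  108 9565] [ 0.4225 -0.3315] d [ 0.0015 -0.001 ] jig -0.6347 -0.0983
tcp [ 0.421  -0.3305  0.0686] s -0.6335418267985338 -0.09972462562314692
```

```bash
python3 -m inch '[[0,0,-0.03,0,1],[0,0,-0.05,0,1],[0,0,-0.06,0,1],[0,0,-0.0635,0,1],[0,0,-0.0635,0,1],[0,0,-0.0635,0,-1],[0,0,-0.0635,0,-1],[0,0,-0.0635,0,-1],[0,0,-0.0635,0,-1],[0,0,-0.0635,0,-1],[0,0,-0.0635,0,-1]]' 40
python3 -m inch '[[0,0,0.03,0,-1],[0.01,0.045,0.07,0,-1],[0.02,0.09,0.07,0,-1],[0.03,0.135,0.07,0,-1],[0.04,0.18,0.07,0,-1],[0.05,0.225,0.07,0,-1],[0.06,0.27,0.07,0,-1],[0.066,0.31,0.07,0,-1],[0.0695,0.3237,0.07,0,-1],[0.0695,0.3237,0.05,0,-1],[0.0695,0.3237,0.03,0,-1],[0.0695,0.3237,0.016,0,-1],[0.0695,0.3237,0.0125,0,-1],[0.0695,0.3237,0.0125,0,-1]]'
```

```text
time_s: 41.15
eef_pos: [0.4219, -0.3309, 0.006]
eef_rot: [0.0, 0.999, 0.047, 0.001]
ft_force: [-0.7, 1.0, 6.5]
grip_width: 0.0541
time_s: 42.55
eef_pos: [0.4902, -0.0073, 0.018]
eef_rot: [-0.001, 0.999, 0.046, -0.001]
ft_force: [-3.8, 1.2, 8.3]
grip_width: 0.0542
```

```bash
python3 -m inch '[[0,0,0,0,0.8],[0,0,0,0,0.8],[0,0,0,0,0.8],[0,0,0.02,0,0.8],[0,0,0.05,0,0.5],[0.003,-0.025,0.05,0,-1],[0.0054,-0.055,0.05,0,-1],[0.0054,-0.055,0.05,0,-1],[0.0054,-0.055,0.05,0,-1],[0.0054,-0.055,0.03,0,-1],[0.0054,-0.055,0.01,0,-1],[0.0054,-0.055,0.001,0,-1],[0.0049,-0.05,0.001,0,-1],[0.003,-0.03,0.001,0,-1],[0.0011,-0.01,0.001,0,-1],[-0.0007,0.01,0.001,0,-1],[-0.0026,0.03,0.001,0,-1],[-0.0043,0.048,0.001,0,-1],[-0.0046,0.0515,0.001,0,-1],[-0.0046,0.0515,0.001,0,-1]]'
python3 bl.py
python3 -m inch '[[0.001,-0.01,0,0,-1],[0.001,-0.02,0.04,0,-1],[0.003,-0.06,0.08,0,0],[0.005,-0.1,0.08,0,1],[0.007,-0.145,0.08,0,1],[0.009,-0.19,0.08,0,1],[0.011,-0.235,0.08,0,1],[0.013,-0.28,0.08,0,1],[0.015,-0.325,0.08,0,1],[0.017,-0.37,0.08,0,1],[0.018,-0.415,0.08,0,1],[0.019,-0.46,0.08,0,1],[0.0205,-0.502,0.08,0,1],[0.0205,-0.502,0.05,0,1],[0.0205,-0.502,0.05,0,1],[0.0205,-0.502,0.05,0,1]]'
python3 wb.py
```

```text
time_s: 44.55
eef_pos: [0.4865, 0.0456, 0.0188]
eef_rot: [-0.0, 0.999, 0.048, 0.0]
ft_force: [0.4, -0.0, -0.1]
grip_width: 0.0
top 469 [24 25] [ 0.5066 -0.4571] d [ 0.02   -0.5026]
tcp [0.4865 0.0456 0.0188]
time_s: 46.25
eef_pos: [0.5053, -0.4572, 0.0676]
eef_rot: [-0.001, 0.999, 0.046, -0.001]
ft_force: [0.9, 0.8, 0.7]
grip_width: 0.0854
wrist [ 112  108 9554] [ 0.5081 -0.4592] d [ 0.0017 -0.002 ] jig -0.7698 -0.0251
tcp [ 0.5064 -0.4571  0.0686] s -0.7676603185649645 -0.026649498223090793
```

```bash
python3 -m inch '[[0.0005,-0.001,-0.03,0,1],[0.0005,-0.001,-0.05,0,1],[0.0005,-0.001,-0.06,0,1],[0.0005,-0.001,-0.0635,0,1],[0.0005,-0.001,-0.0635,0,1],[0.0005,-0.001,-0.0635,0,-1],[0.0005,-0.001,-0.0635,0,-1],[0.0005,-0.001,-0.0635,0,-1],[0.0005,-0.001,-0.0635,0,-1],[0.0005,-0.001,-0.0635,0,-1],[0.0005,-0.001,-0.0635,0,-1]]' 40
python3 -m inch '[[0,0,0.03,0,-1],[-0.002,0.045,0.07,0,-1],[-0.004,0.09,0.07,0,-1],[-0.006,0.135,0.07,0,-1],[-0.008,0.18,0.07,0,-1],[-0.01,0.225,0.07,0,-1],[-0.011,0.27,0.07,0,-1],[-0.012,0.315,0.07,0,-1],[-0.013,0.36,0.07,0,-1],[-0.015,0.405,0.07,0,-1],[-0.016,0.44,0.07,0,-1],[-0.0165,0.451,0.07,0,-1],[-0.0165,0.451,0.05,0,-1],[-0.0165,0.451,0.03,0,-1],[-0.0165,0.451,0.016,0,-1],[-0.0165,0.451,0.0125,0,-1],[-0.0165,0.451,0.0125,0,-1]]'
```

```text
time_s: 47.4
eef_pos: [0.5078, -0.459, 0.0062]
eef_rot: [0.001, 0.999, 0.047, 0.001]
ft_force: [-0.4, 0.5, 5.5]
grip_width: 0.0543
time_s: 49.1
eef_pos: [0.4903, -0.008, 0.0181]
eef_rot: [-0.001, 0.999, 0.046, -0.001]
ft_force: [-5.3, 1.0, 12.0]
grip_width: 0.0542
```

```bash
python3 -m inch '[[0,0,0,0,0.8],[0,0,0,0,0.8],[0,0,0,0,0.8],[0,0,0.02,0,0.8],[0,0,0.05,0,0.5],[0.003,-0.025,0.05,0,-1],[0.0054,-0.055,0.05,0,-1],[0.0054,-0.055,0.05,0,-1],[0.0054,-0.055,0.05,0,-1],[0.0054,-0.055,0.03,0,-1],[0.0054,-0.055,0.01,0,-1],[0.0054,-0.055,0.001,0,-1],[0.0049,-0.05,0.001,0,-1],[0.003,-0.03,0.001,0,-1],[0.0011,-0.01,0.001,0,-1],[-0.0007,0.01,0.001,0,-1],[-0.0026,0.03,0.001,0,-1],[-0.0035,0.04,0.001,0,-1],[-0.0038,0.043,0.001,0,-1],[-0.0038,0.043,0.001,0,-1]]'
python3 -m inch '[[-0.0002,0.002,0,0,-1],[-0.0004,0.004,0,0,-1],[-0.0004,0.004,0,0,-1]]'
python3 -m inch '[[-0.0002,0.002,0,0,-1],[-0.0003,0.003,0,0,-1],[-0.0003,0.003,0,0,-1]]'
python3 -m inch '[[-0.0001,0.001,0,0,-1],[-0.0002,0.002,0,0,-1],[-0.0002,0.002,0,0,-1]]'
```

```text
time_s: 51.1
eef_pos: [0.4871, 0.0359, 0.0186]
eef_rot: [-0.0, 0.999, 0.047, 0.0]
ft_force: [-0.5, -1.0, -0.5]
grip_width: 0.0002
time_s: 51.4
eef_pos: [0.4867, 0.039, 0.0184]
eef_rot: [0.0, 0.999, 0.046, 0.0]
ft_force: [-0.3, -2.0, 1.4]
grip_width: -0.0
time_s: 51.7
eef_pos: [0.4863, 0.0426, 0.0183]
eef_rot: [0.0, 0.999, 0.047, 0.0]
ft_force: [0.4, -1.7, 1.0]
grip_width: -0.0
time_s: 52.0
eef_pos: [0.486, 0.0449, 0.0183]
eef_rot: [-0.0, 0.999, 0.047, -0.0]
ft_force: [-0.1, -1.8, 1.4]
grip_width: -0.0001
```

```bash
python3 -m inch '[[-0.0001,0.001,0,0,-1],[-0.0002,0.002,0,0,-1],[-0.0002,0.002,0,0,-1]]'
python3 -m inch '[[-0.0001,0.001,0,0,-1],[-0.0002,0.002,0,0,-1],[-0.0002,0.002,0,0,-1]]'
python3 -m inch '[[-0.0001,0.001,0,0,-1],[-0.0002,0.002,0,0,-1],[-0.0002,0.002,0,0,-1]]'
```

```text
time_s: 52.3
eef_pos: [0.4857, 0.0469, 0.0183]
eef_rot: [-0.0, 0.999, 0.047, -0.0]
ft_force: [0.5, -1.2, 0.8]
grip_width: -0.0001
time_s: 52.6
eef_pos: [0.4856, 0.0484, 0.0183]
eef_rot: [0.0, 0.999, 0.047, 0.0]
ft_force: [0.3, -4.0, 1.5]
grip_width: -0.0002
time_s: 52.9
eef_pos: [0.4857, 0.0487, 0.0183]
eef_rot: [0.001, 0.999, 0.046, 0.0]
ft_force: [0.9, -7.9, 0.7]
grip_width: -0.0002
```

```bash
python3 -m inch '[[-0.0001,0.001,0,0,-1],[-0.0002,0.002,0,0,-1],[-0.0002,0.002,0,0,-1]]'
python3 -m inch '[[0.0005,-0.005,0,0,-1],[0.0015,-0.015,0,0,-1],[0.002,-0.02,0.04,0,-1],[0.002,-0.02,0.08,0,-1],[0.002,-0.02,0.12,0,-1],[0.002,-0.02,0.16,0,-1],[0.002,-0.0,0.20,0,-1],[-0.001,0.04,0.20,0,-1],[-0.005,0.08,0.2,0,-1],[-0.009,0.12,0.2,0,-1],[-0.013,0.16,0.2,0,-1],[-0.0165,0.172,0.2,0,-1],[-0.0165,0.172,0.2,0,-1],[-0.0165,0.172,0.2,0,-1]]'
python3 dial.py d3; python3 - <<'E'
import cv2;i=cv2.imread('pics/d3_d.png');j=cv2.imread('pics/d3.png')[0:480,200:440]
cv2.imwrite('pics/d3c.png',cv2.hconcat([cv2.resize(i,(480,480)),j]))
E
```

```text
time_s: 53.2
eef_pos: [0.4858, 0.049, 0.0184]
eef_rot: [0.002, 0.999, 0.046, 0.001]
ft_force: [2.0, -12.3, 1.5]
grip_width: -0.0004
time_s: 54.6
eef_pos: [0.4686, 0.2234, 0.2182]
eef_rot: [0.0, 0.999, 0.047, -0.0]
ft_force: [0.4, -0.4, 0.2]
grip_width: -0.0002
centre off mm 0.1692138671875 0.8662994384765625 r mm 23.647857666015625
red deg 68.5358487571232 112 needle deg 69.17742247226593 42
world centre [0.46064999 0.30915347]
```

View pics/d3c.png

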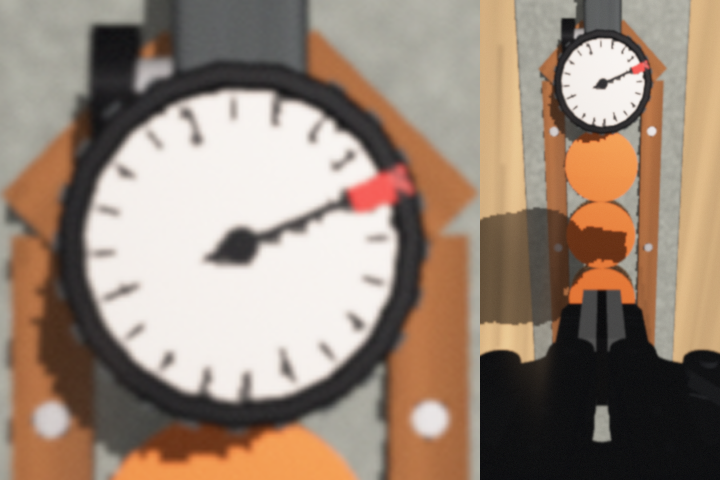

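```bash
python3 -m inch '[[0.01,-0.05,0.03,0,-1],[0.02,-0.1,0.05,0,-1],[0.03,-0.15,0.05,0,-1],[0.04,-0.2,0.05,0,-1],[0.04,-0.25,0.05,0,-1],[0.04,-0.3,0.05,0,-1],[0.04,-0.35,0.05,0,-1],[0.04,-0.4,0.05,0,-1],[0.04,-0.45,0.05,0,-1],[0.04,-0.5,0.05,0,-1],[0.04,-0.5,0.05,0,-1],[0.04,-0.5,0.05,0,-1],[0.04,-0.5,0.05,0,-1]]'
python3 - <<'E'
from bl import *
c=snap('top','t9',(90,100,490,330),2)
n0=np.array([.4607,.3096]);u=np.array([-.0941,.9956])
pr=[proj(c,[*(n0-.056*k*u),.030])[0] for k in range(5)]
im=cv2.imread('pics/t9.png')
for k in range(5):
    a=[2*(proj(c,[*(n0-.056*k*u+.028*np.array([np.cos(t),np.sin(t)])),.030])[0]-[90,100])+.5 for t in np.linspace(0,6.283,40)]
    cv2.polylines(im,[np.int32(np.round(a))],True,(255,0,0),1)
cv2.imwrite('pics/t9.png',im)
E
```

```text
time_s: 55.95
eef_pos: [0.5076, -0.2761, 0.2681]
eef_rot: [-0.0, 0.999, 0.046, -0.0]
ft_force: [0.1, 0.7, -0.3]
grip_width: -0.0001
```

View pics/t9.png

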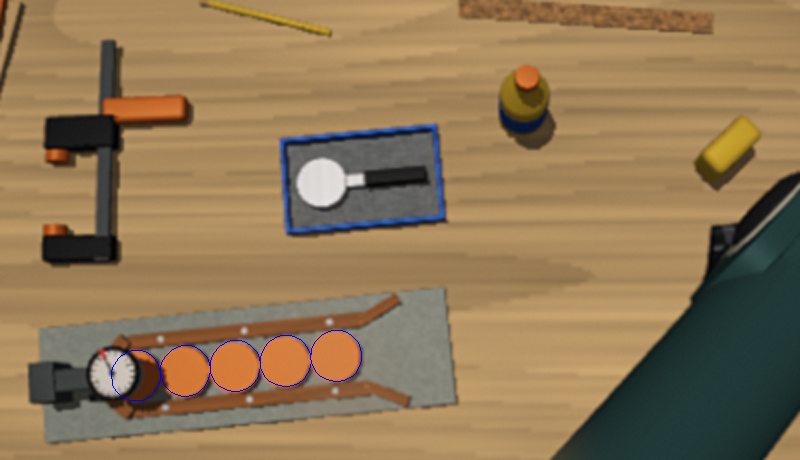

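The final view matches. The four visible blanks fill the predicted circles (about 56 mm apart, closed up). The paddle is flat in its tray, the red mark is at the needle, and the bystanders are unmoved.

```bash
python3 -c "
from workcell import arm
print(arm.close_job())"
```

```text
the job is handed in; nothing more can be done
None
```

The job is done and handed in at about 56 s of the 210 s allowed; handing in reports no verdict, so the checks below are my own.

- **Paddle and zero:** I pushed the paddle home with about 12 N against the V, and its tail end was 118 mm from the nest, as it should be. I turned the bezel about 30° clockwise, until red mark and needle read 68.3° and 68.4°. I then drew the paddle out and laid it flat in its tray.
- **Blanks:** There were five, and one had been knocked aside; I found it again before picking it. All five went in by way of the apron, pushed up until the line stopped solidly at about 12 N.
- **Final checks:** The last overhead picture shows the four visible blanks on their predicted closed-up places. The first is hidden under the gauge, but the needle is deflected as it was for the paddle. The red mark reads 68.5° and the needle 69.2°, so the gauge is still zeroed within measuring error. The glue, tape measure and clamp were not touched and look unmoved.
- **One disagreement:** The needle reads about 69° instead of the nominal 72° for an 18 mm part. It was the same for paddle and blanks, so I put it down to camera error or true thickness and did not look into it further.

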